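# Refit the filter cover of a grinding-bench dust collector

## Robot

A 6-joint arm with a two-finger parallel gripper is mounted at the origin on the work surface. World frame = base frame: x ahead of the robot, y to its left, z up, the work surface at z = 0. Lengths are in mm, angles in rad, forces in N, time in s.
With the tool pointing down it reaches from about 400 to 925 mm from the base axis. Payload 12.5 kg.
Tool frame: the origin (TCP) lies midway between the tips of the shut fingers; the grasp point (between the pads) lies env.grasp_offset behind it (env.grasp_offset is the distance from the TCP to the grasp point, in mm); x points along the fingers, y is the direction in which the jaws open and shut, and the axes are right-handed (so a half turn about x gives the same grasp; the last joint's range is limited). The gripper opens to 95 mm and grips with 3 to 60 N. Pads are 20 mm wide; open, the fingers measure 119 mm over their backs; the gripper's body (75 mm by 180 mm) begins 59 mm behind the grasp point.
Start: joints at [1.195, 0.491, 1.559, -0, 1.092, -0.106], TCP at [166.569, 602.413, 214.661] pointing down, gripper open.
Joint ranges: [-3.1, 3.1], [-0.84, 2.19], [0.05, 2.79], [-1.13, 4.28], [0.06, 2.93], [-2.69, 2.69]. Speed limits (rad/s): [2.22, 2.22, 2.79, 3.14, 3.14, 3.14].

## Interface

Orientations are given as [roll, pitch, yaw] about the fixed x, y, z axes, in that order (R = Rz(yaw) Ry(pitch) Rx(roll)).
In Python, from cell import env gives the robot as it stands.
- The arm moves only by the tool apply_moves, never from a script. Its arguments are lists of equal length, an entry for each row: "offset": the shift along the world's x, y, z in units of 25 mm (1.0 is 25 mm), a list of three; "yaw": the turn about the world's z in units of 6 degrees (1.0 is 6 degrees); "jaw": the closure, from -1 (fully open) to 1 (shut), so that 0 is half open. A call has 1 to 20 rows; each row is the pose to reach, as a shift and turn from the pose measured when the call began; what a row does not reach only later rows make up. A row lasts 1/8 s, in which the tool goes at most 62.5 mm and 10.7 degrees, less where a joint would pass 70% of its speed; a pose out of reach is approached as far as the arm can. A call with a gripper value outside its range is refused whole. The fingers move at their own pace and stop on an object; the grip force is fixed at half the most. Time passes only in rows, so rows that repeat a pose let the fingers close. It gives the time, the measured TCP pose, the force and the opening at its end, in the units of the state.
- env.state(): the state, without advancing time (a new reading comes with each control period).
- env.read_camera(name): name is "scene" or "side" or "wrist"; returns a dict with "frame" (384x512x3 uint8, red, green, blue), "fx", "fy", "cx", "cy" (pixels), "distortion" ([k1, k2, p1, p2, k3] as OpenCV has them; the pictures are not rectified), "xyz" and "rotation" of the camera in the world; the wrist camera has in their place "hand_eye" (4x4, takes a point from camera to tool coordinates, whose origin is the TCP and whose axes are the tool frame's). Camera axes: x right, y down, z forward; pixel columns grow to the right and rows downward; lengths in mm; the calibration is good to about 2 mm. A picture is of the moment at which its call begins: read the wrist's pose just before it. There is no depth.
- env.job_done(): hands the job in, once; it reports no verdict.
The state is a dict: "t": time; "joints": joint angles; "qvel": joint speeds; "tau": joint torques, N m; "eef_pos": TCP position; "tcp_rot": TCP orientation; "ft_force": force on the tool from outside, world axes, zero at the start; "moment": the same for the moment, N m; "opening": opening from 0.0 (shut) to 1.0 (fully open).
Only numpy, scipy, OpenCV 4.12 (cv2) and the standard library are available. Lean on these libraries where they do the work, as an engineer would, in place of code of your own. Each camera call takes 0.05 s, during which the arm holds its last target.

## Task

The filter cover is off the sloping dust collector. Pick it up by its black handle, hook its brass lip under the yellow ledge at the low end of the box while the other end is still clearly raised, then swing the raised end down under control (do not let it drop) until the cover lies fully home in its frame. Then slide the orange-knobbed bolt all the way across the cover to lock it, let go, and leave the other things on the bench where they are.

Things in the scene. Friction and masses are not known exactly. Their poses are not given: they have to be found in the camera images.
- cover_grip (a point): Centre of the black handle of the loose grey cover (about 0.3 kg): an upright rib 12 mm thick (x), 70 long (y), 36 high, on the middle of a plate 126 (x) x 120 (y) x 8 mm. This point is 18 mm above the plate's upper face, 26 above its underside; plate edges at x = -63 and +63 mm. Cover's axes: z out of its upper face, x away from the lip. It starts flat on the bench, handle up.
- cover_lip (a point): Middle of the tip of the cover's brass lip, 2.5 mm above the underside, at (-77, 0, -23.5) mm from cover_grip, same axes. The lip is 5 mm thick, 100 mm wide, flush with the underside and sticks out 14 mm from the plate's -x edge.
- bed: Frame in the sloping top of the fixed green dust collector. Origin: where the middle of the cover's underside lies when seated centrally, 90 mm above the bench. Axes: those of the seated cover: x up the slope (20 deg above level, away from the robot), y level, z square to the slope. Grey ribs, top at z = 0, carry the cover. Side walls at y = -64 and +64 mm (4 mm room each side), 8 mm high.
- ledge (a point): Middle of the lower front edge of the yellow ledge at the low end, bed's axes, at (-67, 0, 13) mm of the bed. The ledge is 6 mm thick and 25 mm deep (x); the pocket under it is 13 mm high and ends at a wall 13 mm in (x = -80 mm of the bed). The seated cover has 7 to 13 mm of its lip under it. A lip tilted 10 to 25 deg to the frame passes in.
- stop (a point): Middle of the top edge of the upper rim's stop face, bed's axes, at (66, 0, 8) mm of the bed. The rim is flush with the seated cover. From the pocket's end wall to this face is 146 mm; the cover with its lip is 140 mm long, so 3 mm of play each way.
- bolt_knob (a point): Middle of the bolt's orange knob, bed's axes: knob 14 (x) x 16 (y) x 33 mm (z), on a steel strip 24 mm wide, 4 mm thick, on the upper rim. With the bolt drawn back this point is at (105, 0, 30) mm of the bed and the strip's tip at x = 70 mm, its underside at z = 9.5 mm (1.5 mm above the seated cover).
- bolt (a joint): Travel of the bolt in m: 0 fully drawn back, 0.024 fully shut; it slides in the bed's -x direction, over the cover's upper edge. It starts at 0 to 0.003, stays where it is left and takes about 2 N to slide.
- stone: Bystander: terracotta-coloured sharpening stone 40 x 120 x 22 mm lying on the bench just before the low end of the collector. Origin: centre of its underside.
- wheel: Bystander: red grinding wheel 76 mm across, 20 mm thick, with a 24 mm hole, lying flat on the bench. Origin: centre of its underside.
- jar: Bystander: closed amber jar 54 mm across, 75 mm high, standing on the bench. Origin: centre of its underside.
Not all that is in view belongs to the job. There is more than one size of the part that bears cover_grip; the job needs the largest.

How it is judged:
By the outcome, as a careful person would: the job done as asked, in the order asked, and still so for the second after the job is handed in, with the robot touching nothing.
It also fails if it takes over 51 s, if anything falls off the work surface, if the arm or the gripper's body presses on something with over 40 N, if the wrist force passes 120 N, or if a joint passes its speed limit or range.

## Working session

There is one attempt and no reset: what is moved stays moved. The work goes in short steps, Python scripts to look and compute and a tool call to move; the robot and the scene stay as the last step left them, time stands still between calls to the robot, and variables do not carry over. Pictures are saved under pics/ and viewed, and the job is handed in when it is done.

Besides the shell and the picture viewer there is one more tool, called after "Request:" as name([rows], argument=value, ...), one row to a line, values as JSON. apply_moves: Moves the arm, as the interface text tells. Its arguments: {"type":"object","properties":{"offset":{"type":"array"},"yaw":{"type":"array"},"jaw":{"type":"array"}},"required":["offset","yaw","jaw"]}

```bash
ls; mkdir -p pics; python3 - <<'E'
from cell import env
import cv2,json
print(env.state(), env.grasp_offset)
for n in ["scene","side","wrist"]:
    c=env.read_camera(n)
    cv2.imwrite(f"pics/{n}0.png",c["frame"][:,:,::-1])
    print(n,{k:v for k,v in c.items() if k!="frame"})
E
```

```text
pics
{'t': 0.0, 'joints': array([ 1.19540376e+00,  4.91555662e-01,  1.55946003e+00, -4.42833807e-05,
        1.09167279e+00, -1.05616680e-01]), 'qvel': array([-0.00017404, -0.00038498, -0.0017024 ,  0.00036954, -0.00043858,
       -0.00114707]), 'tau': array([-3.22942287e-04, -6.12634921e+01, -2.58182323e+01,  6.92676567e-02,
        4.81942215e-02, -1.13545661e-04]), 'eef_pos': array([166.48100675, 602.16709048, 214.06051917]), 'tcp_rot': array([-1.64058826,  1.56969979, -1.91034371]), 'ft_force': array([1.1156773 , 0.6018226 , 0.71917196]), 'moment': array([0.00082979, 0.01446533, 0.09938525]), 'opening': 1.0020663597219834} 18.8
scene {'fx': 439.0409370231837, 'fy': 439.0409370231837, 'cx': 251.17887913304506, 'cy': 189.07144265336703, 'distortion': array([-0.16196007,  0.        ,  0.        ,  0.        ,  0.        ]), 'xyz': array([ 993.11660438,  444.23341786, 1092.13794255]), 'rotation': array([-2.54550700e+00,  2.08872083e-03,  2.45030161e+00])}
side {'fx': 417.74844044191815, 'fy': 417.74844044191815, 'cx': 251.04850047139809, 'cy': 195.93097121851082, 'distortion': array([-0.13948566,  0.        ,  0.        ,  0.        ,  0.        ]), 'xyz': array([512.72301333, 682.35777848, 779.17678561]), 'rotation': array([-2.31647488, -0.01785669, -3.03918564])}
wrist {'fx': 299.74748613691816, 'fy': 299.74748613691816, 'cx': 257.53337381098424, 'cy': 194.13535949273873, 'distortion': array([-0.06542069,  0.        ,  0.        ,  0.        ,  0.        ]), 'hand_eye': array([[ 7.53685886e-04, -2.84256242e-01,  9.58748049e-01,
        -1.69614859e+02],
       [ 9.99999662e-01,  5.28578225e-04, -6.29397862e-04,
         1.51165310e-01],
       [-3.27863071e-04,  9.58748199e-01,  2.84256545e-01,
        -8.11706800e+01],
       [ 0.00000000e+00,  0.00000000e+00,  0.00000000e+00,
         1.00000000e+00]])}
```

View pics/scene0.png

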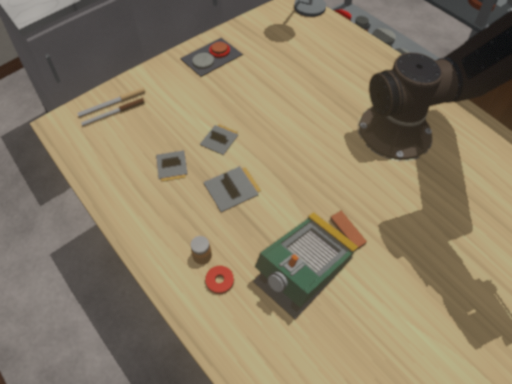

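View pics/side0.png

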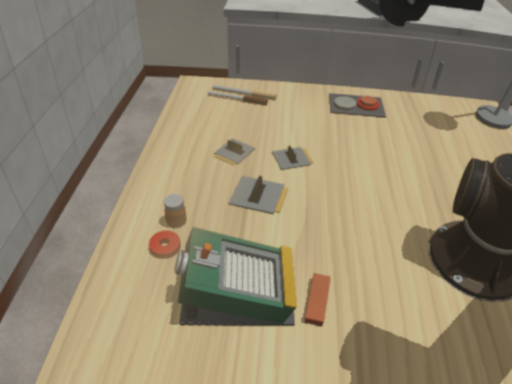

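View pics/wrist0.png

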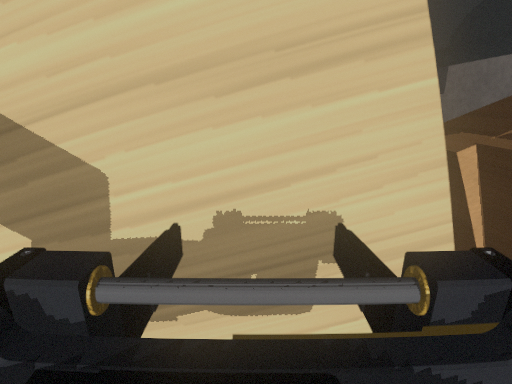

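Three covers are visible (scene / side pixels):
- (232,188) / (258,193)
- (172,163) / (235,150)
- (219,138) / (291,157)

The first looks largest, so I'll confirm it in an enlarged crop.

```bash
cat > h.py <<'E'
import numpy as np,cv2
from scipy.spatial.transform import Rotation as Rot
def Rm(r): return Rot.from_euler('xyz',r).as_matrix()
def K(c): return np.array([[c['fx'],0,c['cx']],[0,c['fy'],c['cy']],[0,0,1.]])
def campose(c,st=None):
    if 'xyz' in c: return Rm(c['rotation']),np.array(c['xyz'])
    T=np.eye(4);T[:3,:3]=Rm(st['tcp_rot']);T[:3,3]=st['eef_pos'];T=T@c['hand_eye'];return T[:3,:3],T[:3,3]
def proj(c,P,st=None):
    R,t=campose(c,st);P=np.atleast_2d(P).astype(float)
    rv=cv2.Rodrigues(R.T)[0];return cv2.projectPoints(P,rv,-R.T@t,K(c),np.array(c['distortion']))[0][:,0]
def onplane(c,uv,z,st=None):
    R,t=campose(c,st);n=cv2.undistortPoints(np.array(uv,float).reshape(-1,1,2),K(c),np.array(c['distortion']))[:,0]
    d=np.c_[n,np.ones(len(n))]@R.T
    return t+d*((z-t[2])/d[:,2])[:,None]
def crop(c,u0,v0,u1,v1,s,name):
    im=cv2.resize(c['frame'][v0:v1,u0:u1,::-1],None,fx=s,fy=s,interpolation=cv2.INTER_CUBIC)
    for u in range((u0+9)//10*10,u1,10):
        cv2.putText(im,str(u),((u-u0)*s,8),0,.3,(0,0,255),1);cv2.line(im,((u-u0)*s,10),((u-u0)*s,14),(0,0,255),1)
    for v in range((v0+9)//10*10,v1,10):
        cv2.putText(im,str(v),(0,(v-v0)*s+3),0,.3,(0,0,255),1)
    cv2.imwrite(name,im)
E
python3 - <<'E'
from h import *;from cell import env
c=env.read_camera('scene');s=env.read_camera('side')
crop(c,145,120,270,215,6,'pics/c1.png')
crop(s,205,130,325,225,6,'pics/c2.png')
crop(c,245,200,375,320,5,'pics/c3.png')
crop(s,165,225,335,335,4,'pics/c4.png')
for n,cc,uv in (('scene',c,[(232,188),(172,163),(219,138),(201,255),(220,280)]),('side',s,[(258,193),(235,150),(291,157),(175,220),(164,244)])): print(n,onplane(cc,uv,10).round(0).tolist())
E
```

```text
scene [[568.0, -162.0, 10.0], [654.0, -357.0, 10.0], [480.0, -344.0, 10.0], [770.0, -43.0, 10.0], [774.0, 47.0, 10.0]]
side [[567.0, -162.0, 10.0], [655.0, -349.0, 10.0], [482.0, -336.0, 10.0], [768.0, -34.0, 10.0], [776.0, 48.0, 10.0]]
```

View pics/c1.png

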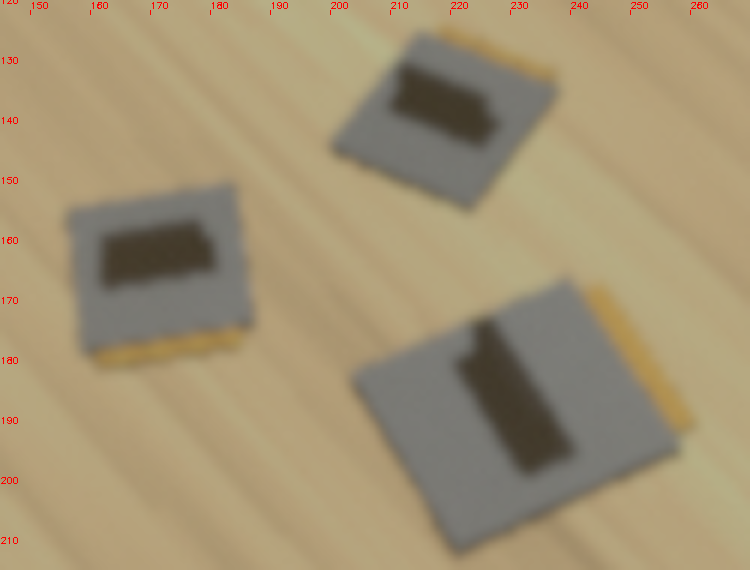

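View pics/c2.png

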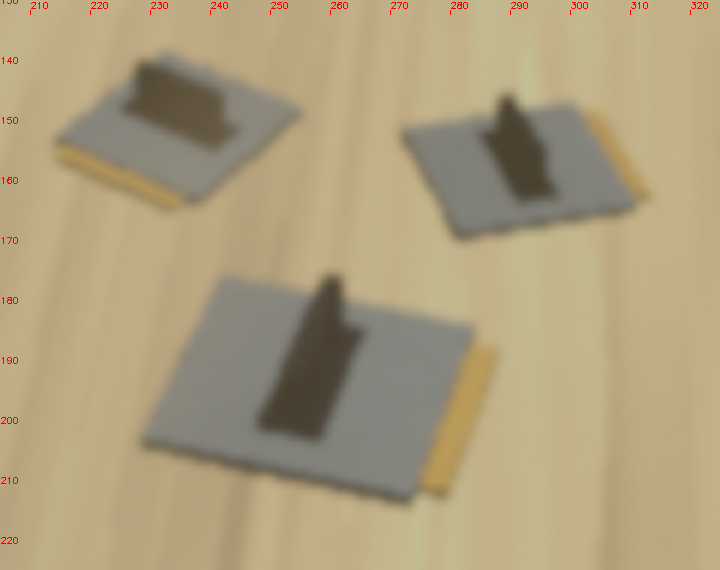

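View pics/c3.png

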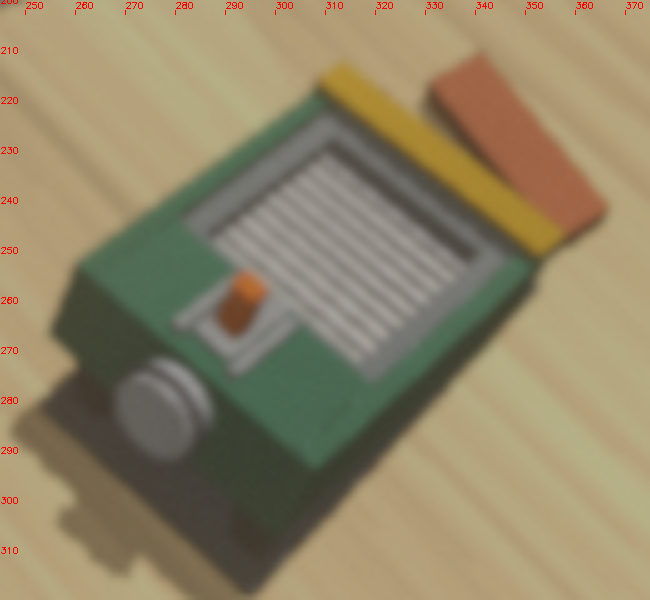

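View pics/c4.png

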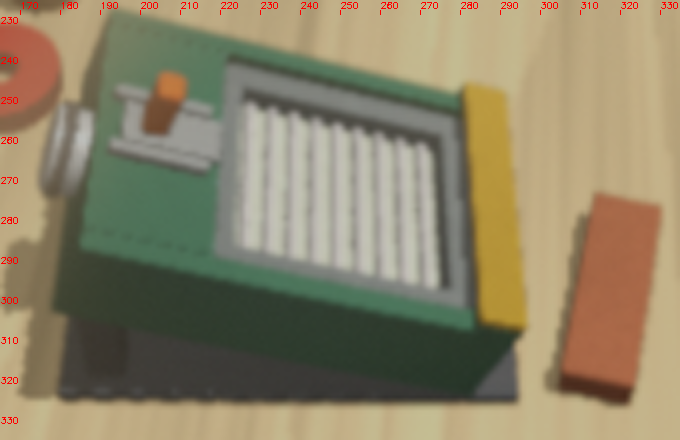

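The crop confirms it: the cover at scene (232,188) has a plate about 1.5 times the size of the others, so it's the one I need. Its lip faces right, about (250,181). Next I fit the cover and bed poses.

```bash
cat > fit.py <<'E'
from h import *;from cell import env
from scipy.optimize import least_squares
c=env.read_camera('scene');s=env.read_camera('side')
A=np.array
sc=A([(203.7,183.3),(240,166.3),(258.3,195.8),(221.3,212)]);sd=A([(273.7,213.3),(228.7,203.3),(241.7,175.8),(283.8,184.3)])
print('scene cover',onplane(c,sc,8).round(1).tolist());print('side cover',onplane(s,sd,8).round(1).tolist())
L=A([(63,60,8),(-63,60,8),(-63,-60,8),(63,-60,8)],float)
def cov(p): 
    R=Rot.from_euler('z',p[2]).as_matrix();return L@R.T+A([p[0],p[1],0])
W=onplane(c,sc,8);x=W[[0,3]].mean(0)-W[[1,2]].mean(0);print('cover x dir',np.degrees(np.arctan2(x[1],x[0])),np.linalg.norm(x))
print(np.linalg.norm(W[0]-W[3]))
p0=[*W.mean(0)[:2],np.arctan2(x[1],x[0])]
# assign by nearest
def res(p):
    P=cov(p);o=[]
    for cc,uv in((c,sc),(s,sd)):
        q=proj(cc,P);i=[np.argmin(np.linalg.norm(q-u,axis=1)) for u in uv];o.append((q[i]-uv).ravel())
    return np.concatenate(o)
r=least_squares(res,p0);print('cover',r.x[:2],np.degrees(r.x[2]),r.fun.round(1))
def bed(p,P):
    R=Rot.from_euler('z',p[2]).as_matrix()@Rot.from_euler('y',-20,degrees=True).as_matrix();return P@R.T+A([p[0],p[1],90.])
def resb(p):
    w,b=p[3],p[4]
    P=A([(-67,-w,19),(-67,w,19),(-92,-w,19),(-92,w,19),(66,-64,8),(66,64,8),(105-b,0,46.5)])
    a=bed(p,P);qa=proj(c,a);qb=proj(s,a)
    ua=A([(308.6,215.8),(353,250.8),(314,212.4),(358.2,246.6),(281.4,244.4),(319,276.4),(295,257.4)])
    ub=A([(281,246.5),(285.5,306.5),(291,248),(295.5,307),(222.5,239.5),(219,288.5),(208,247)])
    return np.r_[(qa-ua).ravel(),(qb-ub).ravel(),(b-1.5)/1.5]
for y0 in (0,3.0):
    r=least_squares(resb,[650,100,y0,75,1.5]);print('bed',r.x[:2],np.degrees(r.x[2]),r.x[3:],r.cost,r.fun.round(1))
E
python3 fit.py
```

```text
scene cover [[622.8, -231.6, 8.0], [498.3, -211.5, 8.0], [525.1, -91.9, 8.0], [643.3, -117.3, 8.0]]
side cover [[518.9, -90.5, 8.0], [640.6, -113.7, 8.0], [619.8, -231.3, 8.0], [497.8, -209.0, 8.0]]
cover x dir -10.596413185281017 123.45290797375945
116.06576157289811
cover [ 570.64456959 -162.59412069] -10.666973086832144 [ 0.  -0.6  0.5  0.2  1.3 -1.   0.3  0.5 -0.3 -0.4 -1.  -0.5 -0.5 -0.5
  0.1 -0.2]
bed [557.0195986 165.2748707] 5.992548507344741 [75.34638442  1.88602325] 10.603701002050155 [ 0.7  0.5  1.   0.8  0.5  0.1  0.6  0.5 -0.7 -0.5  1.4  0.9  1.   0.1
  0.2 -1.2 -0.3 -1.8  0.6 -0.1  1.4  0.1 -1.2 -1.6 -0.9  0.3 -0.5 -1.1
  0.3]
bed [557.01959907 165.27487071] 5.992548426488831 [75.34638442  1.88602643] 10.60370100204604 [ 0.7  0.5  1.   0.8  0.5  0.1  0.6  0.5 -0.7 -0.5  1.4  0.9  1.   0.1
  0.2 -1.2 -0.3 -1.8  0.6 -0.1  1.4  0.1 -1.2 -1.6 -0.9  0.3 -0.5 -1.1
  0.3]
```

```bash
python3 - <<'E'
from h import *;from cell import env
st=env.state();R=Rm(st['tcp_rot']);print(R.round(3),np.degrees(np.arctan2(R[1,1],R[0,1])))
E
```

```text
[[-0.     0.267  0.964]
 [-0.     0.964 -0.267]
 [-1.    -0.    -0.   ]] 74.54189689044972
```

Request:
apply_moves([
  [0, 0, 1.5],
  [18.8, -31, 1.5],
  [18.8, -31, 1.5],
  [18.8, -31, 1.5],
  [18.8, -31, 1.5],
  [18.8, -31, 1.5],
  [18.8, -31, 1.5],
  [18.8, -31, 1.5],
  [18.8, -31, 1.5],
  [18.8, -31, 1.5],
  [18.8, -31, 1.5],
  [18.8, -31, 1.5],
  [18.8, -31, 1.5],
  [18.8, -31, 1.5],
  [18.8, -31, 1.5],
  [18.8, -31, 1.5],
  [18.8, -31, 1.5],
  [18.8, -31, 1.5],
  [18.8, -31, 1.5],
  [18.8, -31, 1.5],
], yaw=[0, 0.8, 0.8, 0.8, 0.8, 0.8, 0.8, 0.8, 0.8, 0.8, 0.8, 0.8, 0.8, 0.8, 0.8, 0.8, 0.8, 0.8, 0.8, 0.8], jaw=[-1, -1, -1, -1, -1, -1, -1, -1, -1, -1, -1, -1, -1, -1, -1, -1, -1, -1, -1, -1])

```text
t: 2.85
eef_pos: [636.4, -171.8, 252.5]
tcp_rot: [-0.418, 1.57, -0.603]
ft_force: [-0.5, 0.1, 0.2]
opening: 0.999
```

```bash
python3 - <<'E'
from h import *;from cell import env
st=env.state();w=env.read_camera('wrist');print(st['t'],st['eef_pos'],st['tcp_rot'],st['joints'])
cv2.imwrite('pics/w1.png',w['frame'][:,:,::-1])
R=Rot.from_euler('z',-10.67,degrees=True).as_matrix()
L=np.array([(63,60,8),(-63,60,8),(-63,-60,8),(63,-60,8),(-77,50,2.5),(-77,-50,2.5)],float)@R.T+[570.6,-162.6,0]
print(proj(w,L,st).round(0))
E
```

```text
2.85 [ 636.42519938 -171.76997797  252.50535389] [-0.41774859  1.5702426  -0.60277088] [-3.63699783e-01  5.09216540e-01  1.42038269e+00 -1.40068669e-04
  1.21145545e+00 -1.74942459e+00]
[[298. 163.]
 [302.  68.]
 [209.  68.]
 [213. 163.]
 [294.  57.]
 [217.  57.]]
```

View pics/w1.png

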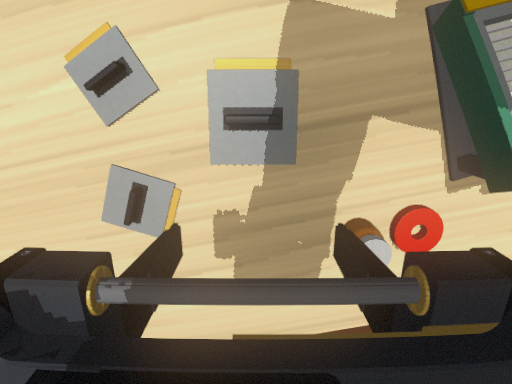

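```bash
python3 - <<'E'
from h import *;from cell import env
from scipy.optimize import least_squares
st=env.state();w=env.read_camera('wrist')
crop(w,195,45,315,175,5,'pics/w1c.png')
L=np.array([(63,60,8),(-63,60,8),(-63,-60,8),(63,-60,8)],float)
uv=np.array([(297,163.5),(298.5,69.5),(207.5,69.5),(210,164)])
f=lambda p:(proj(w,L@Rot.from_euler('z',p[2]).as_matrix().T+[p[0],p[1],0],st)-uv).ravel()
r=least_squares(f,[570,-163,-.18]);print(r.x[:2],np.degrees(r.x[2]),r.fun.round(1))
E
```

```text
[ 571.69072953 -165.87483278] -10.482027581715077 [-0.7  0.9  0.7 -0.7 -0.8 -0.5  0.7  0.5]
```

View pics/w1c.png

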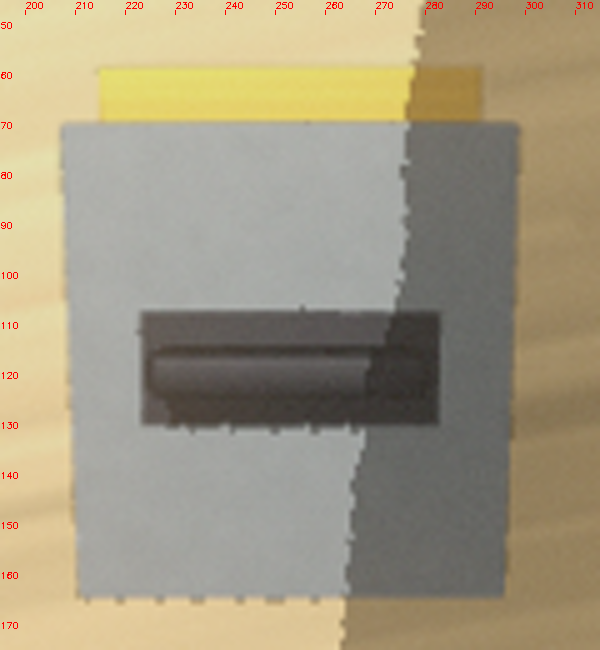

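Request:
apply_moves([
  [-2.6, 0.26, -2],
  [-2.6, 0.26, -4],
  [-2.6, 0.26, -6],
  [-2.6, 0.26, -7.1],
  [-2.6, 0.26, -7.1],
  [-2.6, 0.26, -7.1],
], yaw=[0, 0, 0, 0, 0, 0], jaw=[-1, -1, -1, -1, -1, -1])

```text
t: 3.7
eef_pos: [572.1, -165.7, 76.1]
tcp_rot: [-0.288, 1.569, -0.473]
ft_force: [0.5, -0.3, 0.2]
opening: 1.0
```

```bash
python3 - <<'E'
from h import *;from cell import env
st=env.state();w=env.read_camera('wrist');print(st['t'],st['eef_pos'],st['tcp_rot'])
cv2.imwrite('pics/w2.png',w['frame'][:,:,::-1])
R=Rot.from_euler('z',-10.5,degrees=True).as_matrix()
L=np.array([(6,35,44),(-6,35,44),(-6,-35,44),(6,-35,44)],float)@R.T+[571.7,-165.5,0]
print(proj(w,L,st).round(0))
E
```

```text
3.7 [ 572.13103022 -165.68557881   76.06895779] [-0.28773128  1.56882334 -0.47284265]
[[306. 229.]
 [306. 214.]
 [209. 214.]
 [210. 229.]]
```

View pics/w2.png

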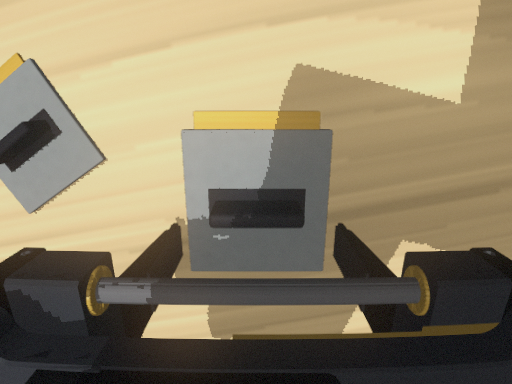

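Request:
apply_moves([
  [0, 0, -1.2],
  [0, 0, -2.4],
  [0, 0, -2.44],
  [0, 0, -2.44],
  [0, 0, -2.44],
  [0, 0, -2.44],
  [0, 0, -2.44],
  [0, 0, -2.44],
  [0, 0, -2.44],
], yaw=[0, 0, 0, 0, 0, 0, 0, 0, 0], jaw=[-1, -1, -1, 1, 1, 1, 1, 1, 1])

```text
t: 4.88
eef_pos: [572.6, -166.0, 16.3]
tcp_rot: [-0.285, 1.567, -0.47]
ft_force: [-1.5, -0.1, 6.5]
opening: 0.736
```

Request:
apply_moves([
  [0, 0, 1],
  [0, 0, 2.5],
  [0, 0, 4.5],
  [0, 0, 6.5],
  [0.5, 1, 8.5],
  [1, 2, 10.5],
  [2, 4, 11.4],
  [3, 6, 11.4],
  [4, 8, 11.4],
  [5, 10, 11.4],
  [6, 12, 11.4],
  [6.7, 13.5, 11.4],
  [6.7, 14, 11.4],
  [6.7, 14, 11.4],
  [6.7, 14, 11.4],
], yaw=[0, 0, 0, 0, 0.5, 0.8, 1.1, 1.4, 1.7, 2, 2.3, 2.6, 2.75, 2.75, 2.75], jaw=[1, 1, 1, 1, 1, 1, 1, 1, 1, 1, 1, 1, 1, 1, 1])

```text
t: 6.75
eef_pos: [739.9, 182.6, 301.6]
tcp_rot: [-0.375, 1.567, -0.274]
ft_force: [0.8, 0.2, -4.3]
opening: 0.734
```

```bash
python3 - <<'E'
from h import *;from cell import env
st=env.state();w=env.read_camera('wrist');print(st['t'],st['eef_pos'],st['tcp_rot'],st['opening'])
cv2.imwrite('pics/w3.png',w['frame'][:,:,::-1])
E
```

```text
6.75 [739.87336157 182.6391382  301.61488742] [-0.37520484  1.56660365 -0.27361255] 0.7338909800532649
```

View pics/w3.png

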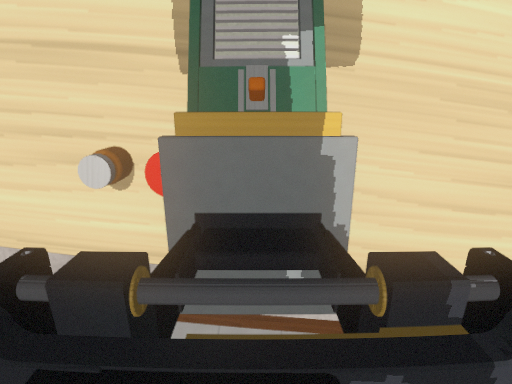

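```bash
python3 - <<'E'
from h import *;from cell import env
st=env.state();w=env.read_camera('wrist')
crop(w,170,0,345,135,4,'pics/w3c.png')
E
```

```text
(no output)
```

View pics/w3c.png

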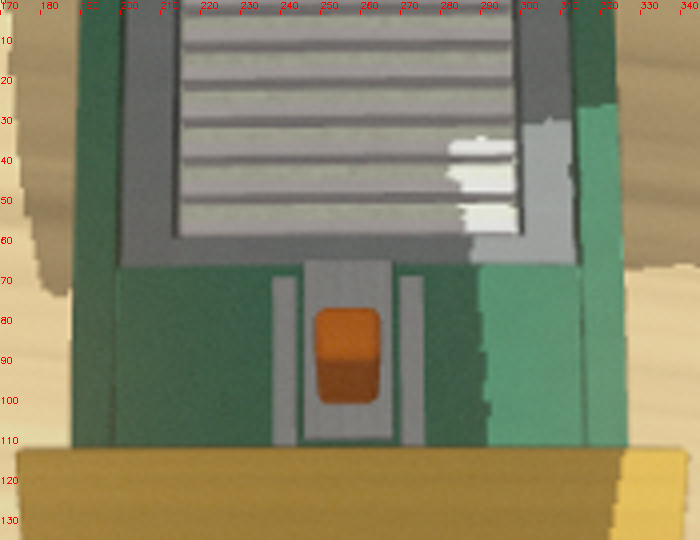

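```bash
cat > bed.py <<'E'
from h import *
A=np.array
def bedR(yaw): return Rot.from_euler('z',yaw).as_matrix()@Rot.from_euler('y',-20,degrees=True).as_matrix()
def bed(p,P): return np.atleast_2d(P)@bedR(p[2]).T+A([p[0],p[1],90.])
E
python3 - <<'E'
from bed import *;from cell import env
from scipy.optimize import least_squares
st=env.state();w=env.read_camera('wrist')
def f(p):
    b,s=p[3],p[4]
    P=A([(66,64,8),(66,-64,8),(s,64,8),(s,-64,8),(105-b,0,46.5),(70-b,12,13.5),(70-b,-12,13.5)])
    q=proj(w,bed(p,P),st)
    uv=A([(314.5,66),(199.5,66),(312.5,0),(200.5,0),(257,83.5),(268,65),(246,65)])
    return np.r_[(q-uv).ravel(),(b-1.5)/1.5]
r=least_squares(f,[557,165,.104,1.5,0]);print(r.x[:2],np.degrees(r.x[2]),r.x[3:],r.fun.round(1))
R=Rm(st['tcp_rot']);print(R.round(3),np.degrees(np.arctan2(R[1,1],R[0,1])))
# cover in hand: lip/plate corners
print(proj(w,bed(r.x,A([(-67,75,19),(-67,-75,19)])),st))
for zz in (0,):
  # cover local expectation
  g=st['eef_pos']+R[:,0]*-18.8
  print('grasp',g)
E
```

```text
[558.68172133 163.14583214] 5.9682092078166065 [  1.82012188 -13.32480343] [ 0.7 -0.2 -0.8  0.2  0.8 -0.2 -0.2  0.2 -0.2 -0.1  0.   0.1 -0.3  0.2
  0.2]
[[ 0.004 -0.101  0.995]
 [-0.001  0.995  0.101]
 [-1.    -0.001  0.004]] 95.80191159801322
[[323.21574531 -49.12384879]
 [190.25639846 -48.57389496]]
grasp [739.9647399  182.55605992 320.65300771]
```

Request:
apply_moves([
  [-1.6, -0.2, 0],
  [-3.2, -0.4, 0],
  [-4.8, -0.5, 0],
  [-6, -0.6, -0.5],
  [-6.58, -0.7, -1.5],
  [-6.58, -0.7, -3],
  [-6.58, -0.7, -4],
  [-6.58, -0.7, -4.1],
  [-6.58, -0.7, -4.1],
], yaw=[0, 0, 0, 0, 0, 0, 0, 0, 0], jaw=[1, 1, 1, 1, 1, 1, 1, 1, 1])

```text
t: 8.02
eef_pos: [576.1, 164.9, 200.4]
tcp_rot: [-0.204, 1.565, -0.103]
ft_force: [0.1, 0.5, -3.9]
opening: 0.733
```

```bash
python3 - <<'E'
from h import *;from cell import env
st=env.state();print(st['t'],st['eef_pos'],st['tcp_rot'],st['ft_force'])
for n,b in (('side',(150,150,340,340)),('scene',(220,120,400,320)),('wrist',None)):
    c=env.read_camera(n)
    if b: crop(c,*b,3,f'pics/k_{n}.png')
    else: cv2.imwrite('pics/k_wrist.png',c['frame'][:,:,::-1])
E
```

```text
8.025 [576.067225   164.93561123 200.3921016 ] [-0.2036624   1.56495768 -0.10276205] [ 0.05481606  0.54092602 -3.8661184 ]
```

View pics/k_side.png

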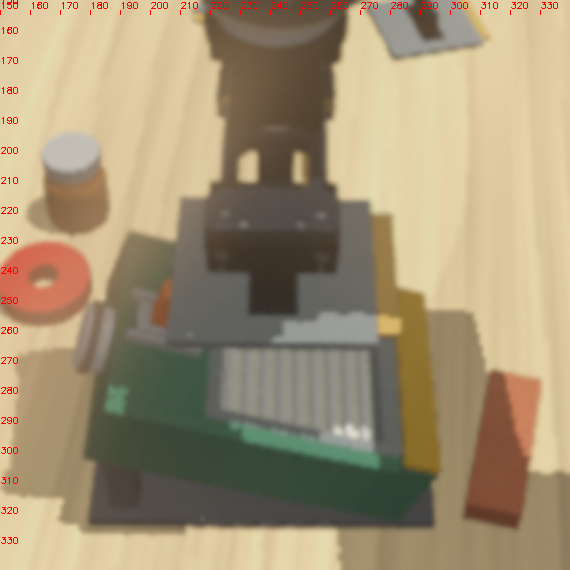

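View pics/k_scene.png

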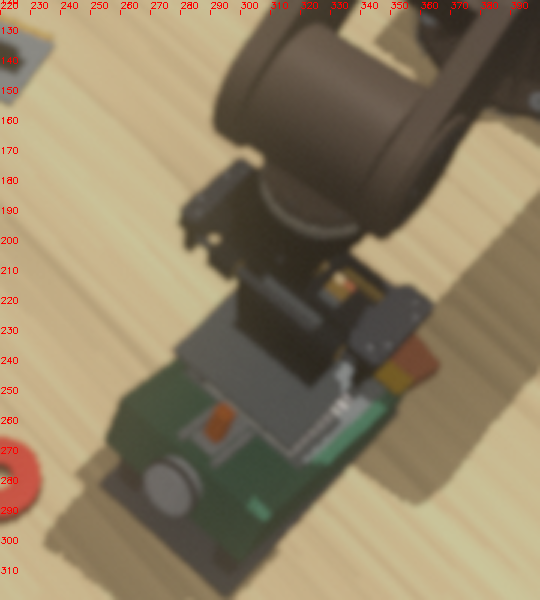

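View pics/k_wrist.png

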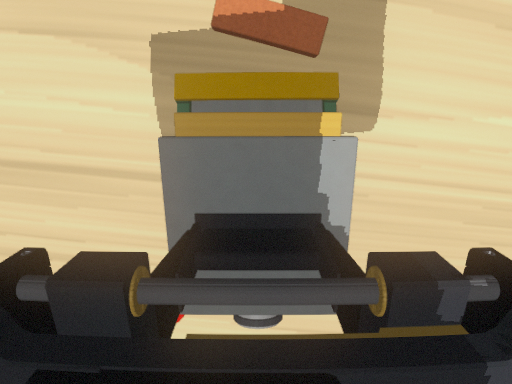

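```bash
python3 - <<'E'
from bed import *;from cell import env
st=env.state();w=env.read_camera('wrist');s=env.read_camera('side');c=env.read_camera('scene')
p=[558.6,163.3,np.radians(5.97)]
print('ledge',proj(w,bed(p,A([(-67,75,19),(-67,-75,19),(-92,75,19),(-92,-75,19)])),st).round(1).tolist())
kt=bed(p,A([(96,0,46.5),(110,0,46.5),(103,8,46.5),(103,-8,46.5)]));print(kt.round(0).tolist())
R=Rm(st['tcp_rot']);g=st['eef_pos']-R[:,0]*18.8;h=R[:,2];l=R[:,1];u=-R[:,0];print(g)
e=A([g+63*h-27.1*u+60*l,g+63*h-27.1*u-60*l, g-63*h-27.1*u+60*l,g-63*h-27.1*u-60*l]);print(e.round(0))
for n,q in(('side',s),('scene',c)): print(n,'knob',proj(q,kt).round(0).tolist(),'edge',proj(q,e).round(0).tolist())
print('wrist',proj(w,e,st).round(1).tolist())
E
```

```text
ledge [[339.2, 98.6], [175.3, 99.0], [338.4, 72.4], [176.0, 72.9]]
[[633.0, 171.0, 167.0], [646.0, 172.0, 171.0], [638.0, 180.0, 169.0], [640.0, 164.0, 169.0]]
[575.92157351 165.14268107 219.3531076 ]
[[633. 231. 193.]
 [645. 112. 193.]
 [507. 218. 192.]
 [519.  99. 192.]]
side knob [[210.0, 246.0], [203.0, 244.0], [207.0, 248.0], [207.0, 242.0]] edge [[204.0, 262.0], [209.0, 214.0], [275.0, 263.0], [272.0, 215.0]]
scene knob [[297.0, 256.0], [293.0, 259.0], [297.0, 260.0], [292.0, 255.0]] edge [[316.0, 270.0], [276.0, 236.0], [350.0, 234.0], [312.0, 204.0]]
wrist [[340.7, 316.3], [173.4, 316.2], [358.4, 138.1], [155.7, 138.0]]
```

Request:
apply_moves([
  [0, 0, -0.4],
  [-0.02, 0, -0.63],
  [-0.08, -0.01, -0.75],
  [-0.14, -0.02, -0.87],
  [-0.18, -0.02, -0.98],
  [-0.22, -0.02, -1.09],
  [-0.22, -0.02, -1.09],
], yaw=[0, 0, 0, 0, 0, 0, 0], jaw=[1, 1, 1, 1, 1, 1, 1])

```text
t: 9.2
eef_pos: [570.1, 164.7, 172.5]
tcp_rot: [-0.25, 1.566, -0.148]
ft_force: [-1.6, -0.4, 0.3]
opening: 0.736
```

```bash
python3 - <<'E'
from h import *;from cell import env
st=env.state();print(st['t'],st['eef_pos'],st['tcp_rot'],st['ft_force'])
c=env.read_camera('side');crop(c,150,190,340,340,4,'pics/k2_side.png')
c=env.read_camera('wrist');cv2.imwrite('pics/k2_wrist.png',c['frame'][:,:,::-1])
E
```

```text
9.2 [570.06631017 164.69746933 172.51872989] [-0.24951838  1.56575178 -0.14809124] [-1.58730785 -0.44764406  0.2768007 ]
```

View pics/k2_side.png

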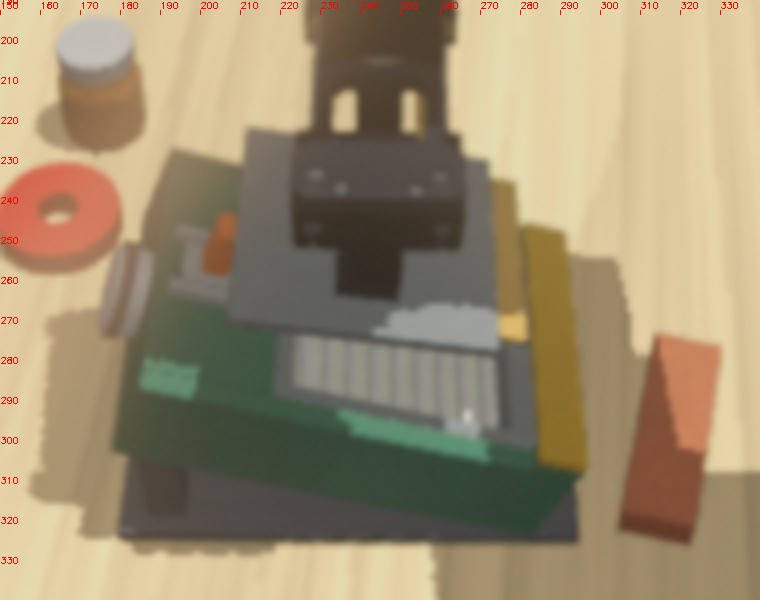

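View pics/k2_wrist.png

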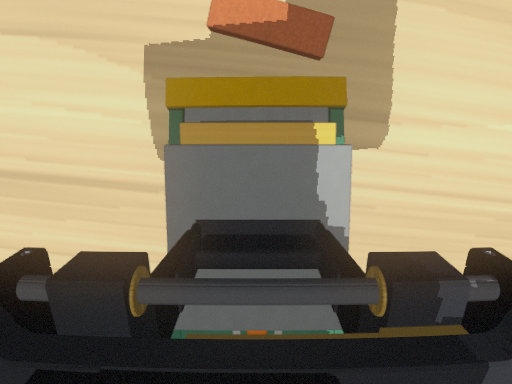

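Request:
apply_moves([
  [-0.06, -0.01, -0.2],
  [-0.12, -0.01, -0.45],
  [-0.14, -0.01, -0.7],
  [-0.15, -0.01, -0.95],
  [-0.14, -0.01, -1.15],
  [-0.14, -0.01, -1.25],
  [-0.14, -0.01, -1.25],
], yaw=[0, 0, 0, 0, 0, 0, 0], jaw=[1, 1, 1, 1, 1, 1, 1])

```text
t: 10.18
eef_pos: [566.5, 164.4, 141.0]
tcp_rot: [-0.29, 1.566, -0.189]
ft_force: [-1.7, -0.1, -0.5]
opening: 0.729
```

```bash
python3 - <<'E'
from h import *;from cell import env
st=env.state();print(st['t'],st['eef_pos'],st['tcp_rot'],st['ft_force'])
c=env.read_camera('side');crop(c,150,190,340,340,4,'pics/k3_side.png')
c=env.read_camera('wrist');cv2.imwrite('pics/k3_wrist.png',c['frame'][:,:,::-1])
E
```

```text
10.175 [566.50471726 164.42145407 141.0345056 ] [-0.29034885  1.56635358 -0.18896306] [-1.71470266 -0.06967216 -0.46184721]
```

View pics/k3_side.png

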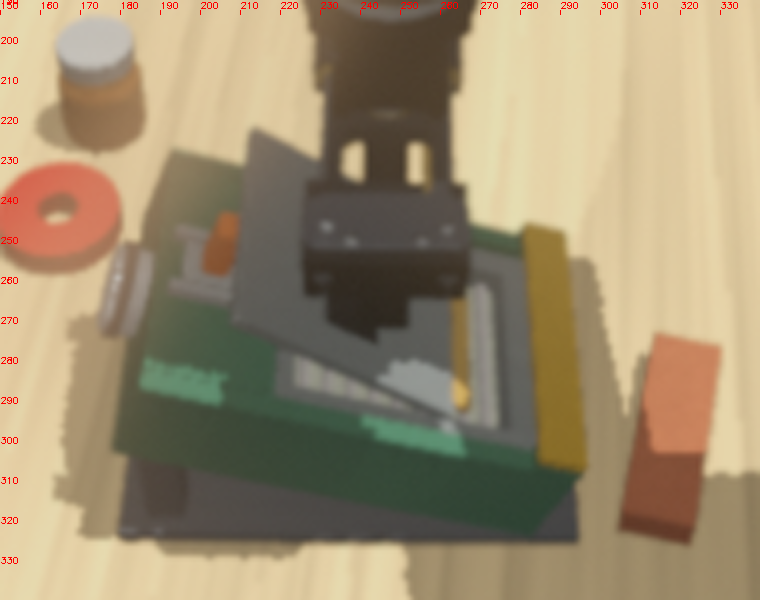

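View pics/k3_wrist.png

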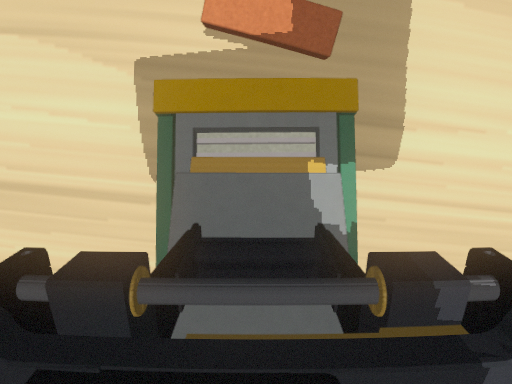

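```bash
python3 - <<'E'
from h import *;from cell import env
w=env.read_camera('wrist');crop(w,150,70,365,190,3,'pics/k3c.png')
s=env.read_camera('side');crop(s,195,215,275,300,7,'pics/k3s.png')
E
```

```text
(no output)
```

View pics/k3c.png

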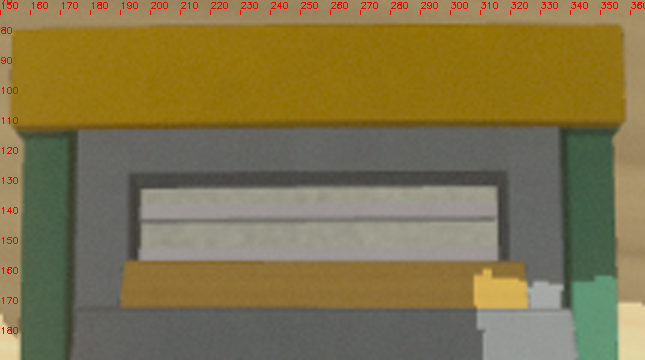

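View pics/k3s.png

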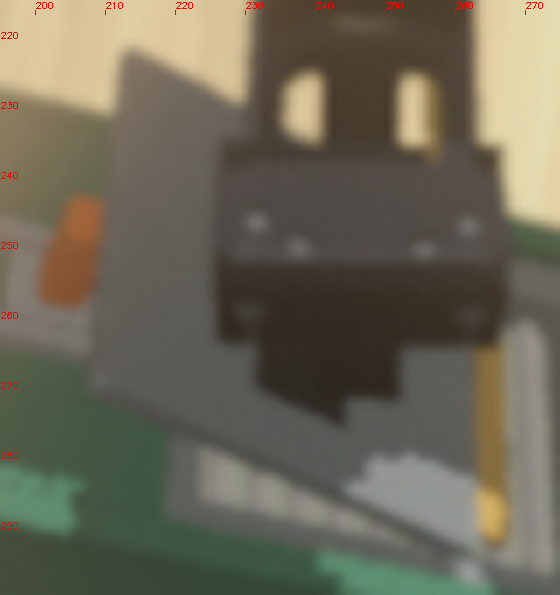

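```bash
cat > tilt.py <<'E'
from bed import *;from cell import env
from scipy.optimize import least_squares
p=[558.6,163.3,np.radians(5.97)]
def cover(st,q,P):
    # q: th(deg), cover_grip position relative to TCP in (radial, z), lateral y ; P in cover_grip axes
    R=Rot.from_euler('z',p[2]).as_matrix();Ry=Rot.from_euler('y',-q[0],degrees=True).as_matrix()
    return (np.atleast_2d(P)@Ry.T+A([q[1],q[3],q[2]]))@R.T+st['eef_pos']
def tobed(P): return (np.atleast_2d(P)-A([p[0],p[1],90.]))@bedR(p[2])
def fit(st,obs,q0):
    f=lambda q:np.concatenate([(proj(c,cover(st,q,P),st)-uv).ravel() for c,P,uv in obs]+[[0]])
    return least_squares(f,q0)
def report(st,q):
    L=A([(-77,0,-26),(-77,0,-21),(-63,0,-18),(63,0,-26),(63,0,-18),(0,0,0)])
    for n,v in zip(['lipbot','liptop','plate-x top','+x bot','+x top','grip'],tobed(cover(st,q,L))): print(n,v.round(1))
E
python3 - <<'E'
from tilt import *
st=env.state();w=env.read_camera('wrist');s=env.read_camera('side')
ow=(w,A([(-63,60,-18),(-63,-60,-18),(-77,50,-21),(-77,-50,-21)]),A([(340.7,172.5),(175,172.5),(325,157),(190.5,157)]))
os=(s,A([(63,60,-18),(63,-60,-18),(-63,60,-18)]),A([(207.9,271),(212.9,222),(262,293)]))
for o in ([ow],[os],[ow,os]):
    r=fit(st,o,[36,0,10,0]);print(r.x.round(2),r.fun.round(1));report(st,r.x)
E
```

```text
[36.07  5.68 10.18  0.49] [ 0.2 -0.1 -0.2  0.2 -0.2 -0.2  0.3  0.1  0. ]
lipbot [-33.    0.8   6.7]
liptop [-34.4   0.8  11.5]
plate-x top [-21.7   0.8  18.3]
+x bot [101.6   0.8  45.5]
+x top [99.3  0.8 53.1]
grip [33.8  0.8 53. ]
[35.85  5.59 -1.44 -6.16] [ 0.2 -1.  -0.6  0.6  0.3  0.5  0. ]
lipbot [-37.2  -5.9  -3.9]
liptop [-38.6  -5.9   0.9]
plate-x top [-25.9  -5.9   7.6]
+x bot [97.5 -5.9 34.3]
+x top [95.3 -5.9 42. ]
grip [29.8 -5.9 42.1]
[35.81  6.02  8.94  0.58] [-0.1 -0.3  0.3  0.1 -0.4 -0.4  0.7 -0.1 -0.6 -1.5 -1.3 -0.5  0.4  0.3
  0. ]
lipbot [-33.3   0.9   5.7]
liptop [-34.7   0.9  10.5]
plate-x top [-22.    0.9  17.2]
+x bot [101.4   0.9  43.9]
+x top [99.2  0.9 51.6]
grip [33.7  0.9 51.7]
```

Request:
apply_moves([
  [-0.06, -0.01, 0.15],
  [-0.11, -0.01, 0.3],
  [-0.38, -0.05, 0.2],
  [-0.66, -0.1, 0.1],
  [-1.0, -0.14, -0.37],
  [-0.96, -0.13, -0.5],
  [-0.96, -0.13, -0.5],
], yaw=[0, 0, 0, 0, 0, 0, 0], jaw=[1, 1, 1, 1, 1, 1, 1])

```text
t: 11.35
eef_pos: [542.6, 161.2, 128.3]
tcp_rot: [-0.316, 1.567, -0.214]
ft_force: [0.5, -0.3, -3.1]
opening: 0.738
```

```bash
python3 - <<'E'
from tilt import *
st=env.state();print(st['t'],st['eef_pos'],st['tcp_rot'],st['ft_force'])
report(st,[36.07,5.68,10.18,.49])
c=env.read_camera('wrist');cv2.imwrite('pics/k4_wrist.png',c['frame'][:,:,::-1])
crop(c,140,60,375,190,3,'pics/k4c.png')
E
```

```text
11.35 [542.58918464 161.20128237 128.30314174] [-0.31553161  1.56660409 -0.21406053] [ 0.45756203 -0.33674757 -3.14874253]
lipbot [-60.    0.1   2.8]
liptop [-61.4   0.1   7.6]
plate-x top [-48.8   0.1  14.4]
+x bot [74.5  0.1 41.6]
+x top [72.3  0.1 49.3]
grip [ 6.8  0.1 49.1]
```

View pics/k4c.png

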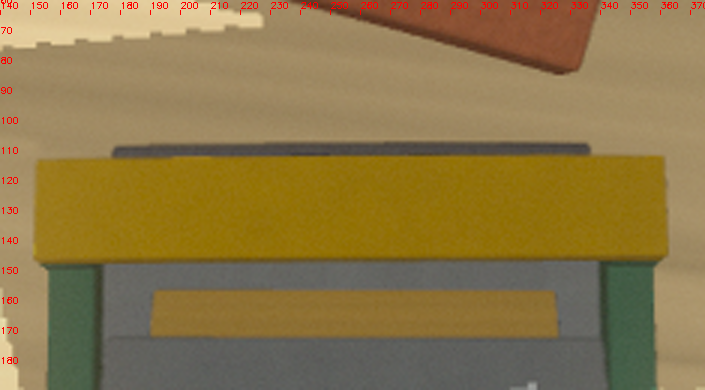

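Request:
apply_moves([
  [-0.19, -0.02, -0.07],
  [-0.38, -0.04, -0.145],
  [-0.57, -0.06, -0.22],
  [-0.57, -0.06, -0.22],
  [-0.57, -0.06, -0.22],
], yaw=[0, 0, 0, 0, 0], jaw=[1, 1, 1, 1, 1])

```text
t: 12.02
eef_pos: [528.7, 159.7, 123.2]
tcp_rot: [-0.251, 1.566, -0.149]
ft_force: [0.2, 0.5, -3.3]
opening: 0.734
```

```bash
python3 - <<'E'
from tilt import *
st=env.state();print(st['t'],st['eef_pos'],st['tcp_rot'],st['ft_force'])
report(st,[36.07,5.68,10.18,.49])
c=env.read_camera('wrist')
crop(c,140,60,375,200,3,'pics/k5c.png')
crop(env.read_camera('side'),170,190,320,340,4,'pics/k5s.png')
E
```

```text
12.025 [528.65053149 159.72690086 123.20980837] [-0.25065293  1.56580369 -0.14922303] [ 0.17554386  0.45688333 -3.33231556]
lipbot [-75.    0.1   2.8]
liptop [-76.3   0.1   7.7]
plate-x top [-63.7   0.1  14.4]
+x bot [59.6  0.1 41.6]
+x top [57.4  0.1 49.3]
grip [-8.2  0.1 49.1]
```

View pics/k5c.png

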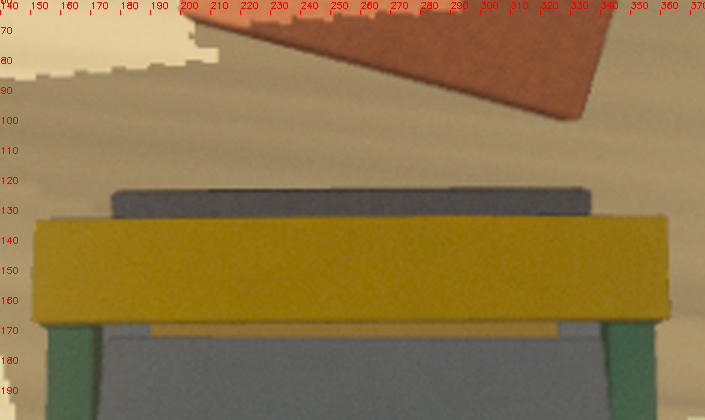

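View pics/k5s.png

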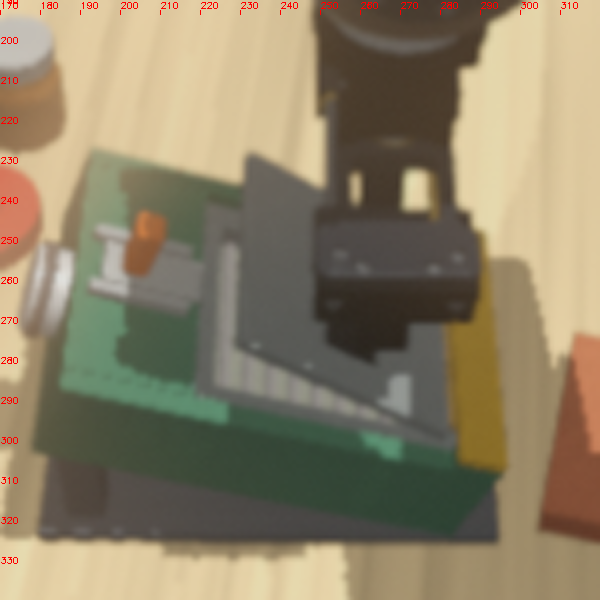

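Request:
apply_moves([
  [0.04, 0, -0.1],
  [0.13, 0.01, -0.16],
  [0.23, 0.02, -0.23],
  [0.32, 0.03, -0.3],
  [0.41, 0.04, -0.37],
  [0.5, 0.05, -0.45],
  [0.58, 0.06, -0.53],
  [0.58, 0.06, -0.53],
], yaw=[0, 0, 0, 0, 0, 0, 0, 0], jaw=[1, 1, 1, 1, 1, 1, 1, 1])

```text
t: 13.12
eef_pos: [543.5, 161.3, 109.8]
tcp_rot: [-0.213, 1.565, -0.112]
ft_force: [0.5, 0.2, 0.9]
opening: 0.737
```

```bash
python3 - <<'E'
from tilt import *
st=env.state();print(st['t'],st['eef_pos'],st['tcp_rot'],st['ft_force'])
c=env.read_camera('wrist')
crop(c,140,60,375,200,3,'pics/k6c.png')
crop(env.read_camera('side'),170,190,320,340,4,'pics/k6s.png')
E
```

```text
13.125 [543.53413713 161.25671065 109.83932336] [-0.21278192  1.56541028 -0.11159371] [0.54364444 0.18013078 0.8823011 ]
```

View pics/k6c.png

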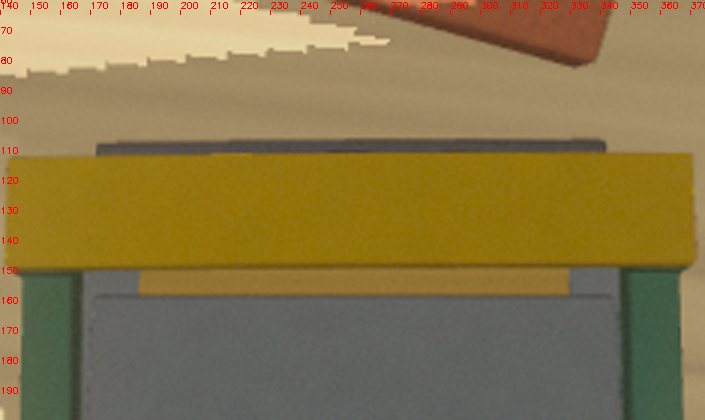

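View pics/k6s.png

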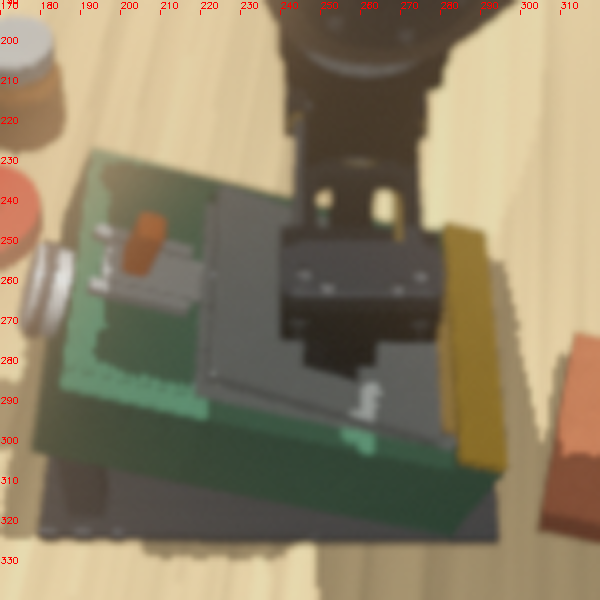

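Request:
apply_moves([
  [0.05, 0.005, -0.05],
  [0.1, 0.01, -0.1],
  [0.15, 0.015, -0.16],
  [0.16, 0.02, -0.21],
  [0.16, 0.02, -0.21],
], yaw=[0, 0, 0, 0, 0], jaw=[1, 1, 1, 1, 1])

```text
t: 13.85
eef_pos: [546.9, 161.8, 104.2]
tcp_rot: [-0.287, 1.567, -0.185]
ft_force: [1.4, 0.5, 1.5]
opening: 0.734
```

```bash
python3 - <<'E'
from tilt import *
st=env.state();print(st['t'],st['eef_pos'],st['tcp_rot'],st['ft_force'],st['moment'])
c=env.read_camera('wrist')
crop(c,140,60,375,200,3,'pics/k7c.png')
crop(env.read_camera('side'),190,210,310,320,6,'pics/k7s.png')
E
```

```text
13.85 [546.88341159 161.75394927 104.23088866] [-0.2865669   1.56674554 -0.18538589] [1.40946661 0.50249118 1.4951236 ] [0.18838589 0.11359915 0.04632227]
```

View pics/k7c.png

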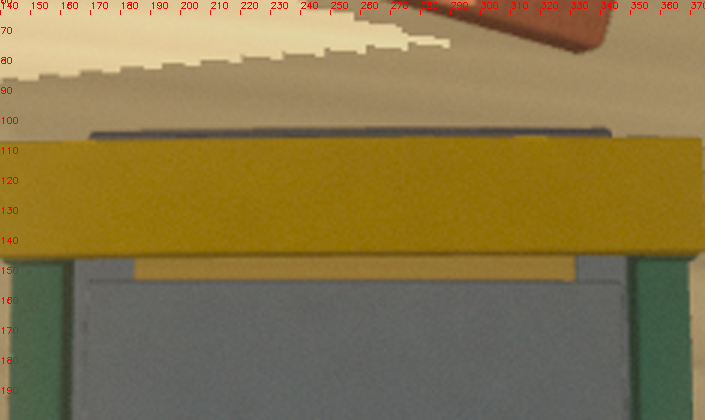

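View pics/k7s.png

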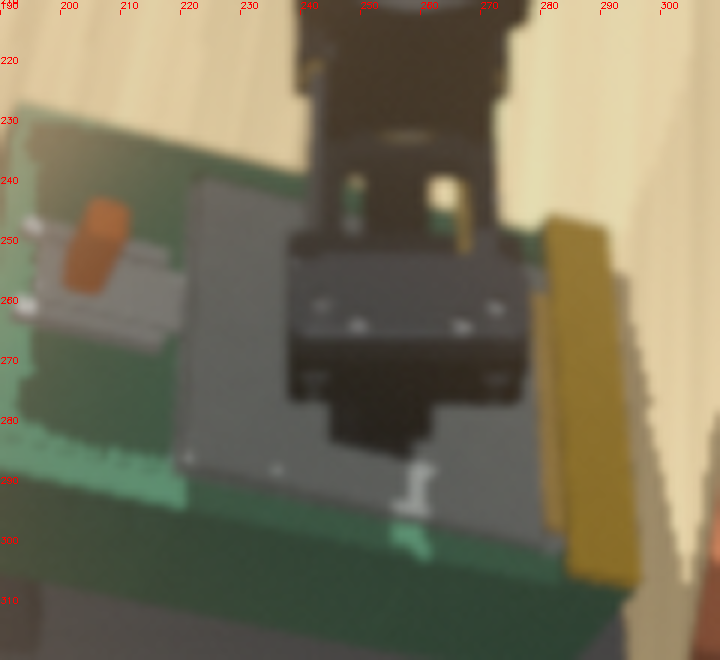

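Request:
apply_moves([
  [0.01, 0, -0.03],
  [0.02, 0, -0.06],
  [0.02, 0, -0.06],
], yaw=[0, 0, 0], jaw=[1, 1, 1])

```text
t: 14.32
eef_pos: [547.4, 161.8, 102.8]
tcp_rot: [-0.266, 1.567, -0.165]
ft_force: [1.3, 0.2, 4.1]
opening: 0.731
```

Request:
apply_moves([
  [0.02, 0, -0.05],
  [0.03, 0, -0.08],
  [0.03, 0, -0.08],
], yaw=[0, 0, 0], jaw=[1, 1, 1])

```text
t: 14.7
eef_pos: [547.6, 161.7, 102.6]
tcp_rot: [-0.244, 1.567, -0.143]
ft_force: [-8.9, -2.3, 25.8]
opening: 0.738
```

```bash
python3 - <<'E'
from tilt import *
st=env.state();print(st['t'],st['eef_pos'],st['tcp_rot'],st['ft_force'],st['moment'])
c=env.read_camera('wrist')
crop(c,140,60,375,200,3,'pics/k8c.png')
crop(env.read_camera('side'),190,210,310,320,6,'pics/k8s.png')
E
```

```text
14.7 [547.59825755 161.73638731 102.59715267] [-0.24394935  1.56669282 -0.14275343] [-8.89008355 -2.31521392 25.80313202] [0.11786584 1.77823632 0.10350831]
```

View pics/k8s.png

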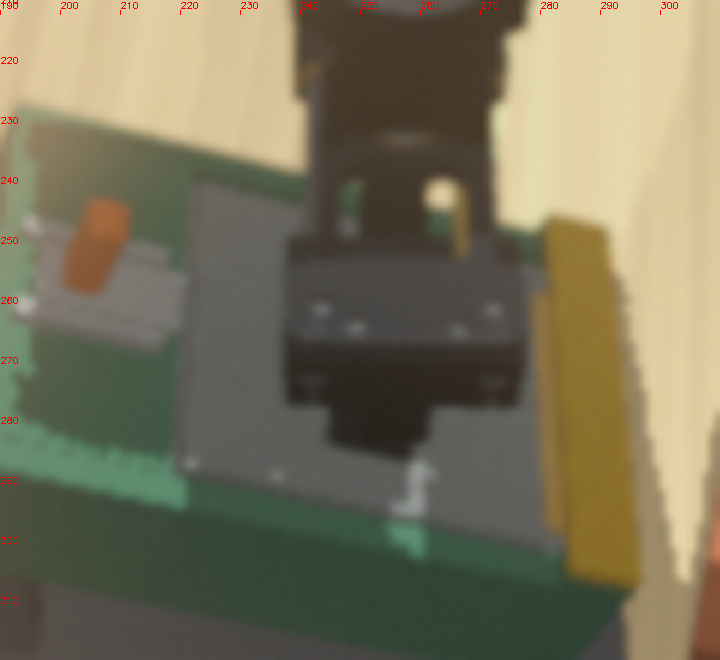

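View pics/k8c.png

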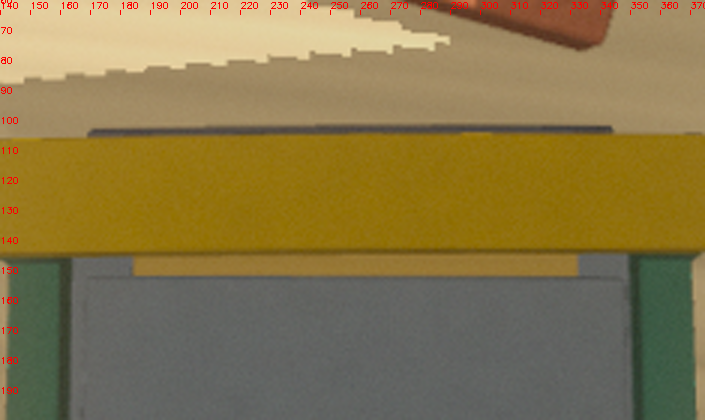

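Request:
apply_moves([
  [-0.01, 0, 0.05],
  [-0.01, 0, 0.05],
  [-0.01, 0, 0.05],
  [-0.01, 0, 0.05],
  [-0.01, 0, 0.05],
  [-0.01, 0, 0.4],
  [0, 0, 1.5],
  [0, 0, 3],
  [1, 0.1, 4.5],
  [2.5, 0.27, 5.1],
  [4, 0.43, 5.1],
  [4.9, 0.53, 5.1],
  [4.9, 0.53, 5.1],
  [4.9, 0.53, 5.1],
], yaw=[0, 0, 0, 0, 0, 0, 0, 0, 0, 0, 0, 0, 0, 0], jaw=[1, -1, -1, -1, -1, -1, -1, -1, -1, -1, -1, 1, 1, 1])

```text
t: 16.55
eef_pos: [669.3, 175.0, 230.3]
tcp_rot: [-0.277, 1.567, -0.176]
ft_force: [0.9, 0.4, 1.5]
opening: 0.736
```

```bash
python3 - <<'E'
from tilt import *
st=env.state();print(st['t'],st['eef_pos'],st['tcp_rot'],st['ft_force'],st['opening'])
c=env.read_camera('wrist');cv2.imwrite('pics/k9w.png',c['frame'][:,:,::-1])
s=env.read_camera('side');crop(s,180,210,310,320,6,'pics/k9s.png')
q=A([(63,60,8),(63,-60,8),(-63,60,8),(-63,-60,8),(0,35,44),(0,-35,44),(66,64,8),(66,-64,8),(-67,75,19),(-67,-75,19),(103,0,46.5)])
print(proj(c,bed(p,q),st).round(1).tolist())
E
```

```text
16.55 [669.25929851 174.97242947 230.25593685] [-0.27691147  1.56721614 -0.17565188] [0.92380636 0.36361985 1.47532503] 0.7357952100317708
[[321.9, 134.8], [192.5, 135.1], [318.5, 8.6], [195.4, 9.1], [299.1, 49.3], [214.6, 49.6], [326.2, 138.0], [188.1, 138.3], [336.4, -2.5], [177.4, -1.9], [257.0, 172.3]]
```

View pics/k9w.png

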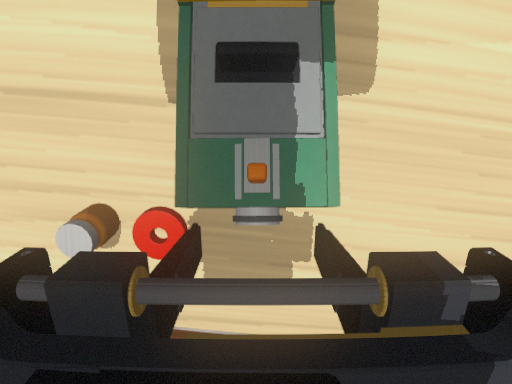

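View pics/k9s.png

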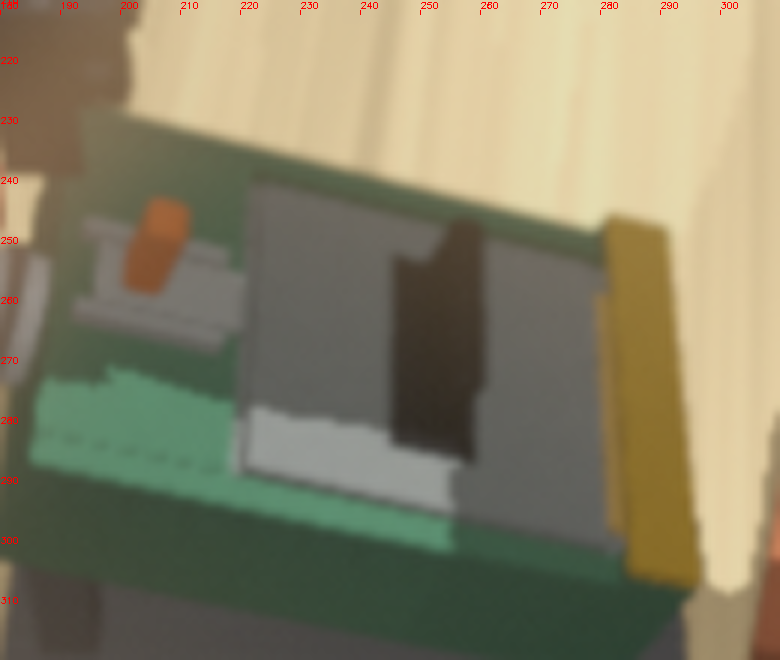

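Request:
apply_moves([
  [0.03, 0, 0],
  [0.03, 0, 0],
  [0.03, 0, 0],
  [0.03, 0, 0],
  [0.03, 0, 0],
  [0.03, 0, 0],
  [0.03, 0, 0],
  [0.03, 0, 0],
  [0.03, 0, -1],
  [0.03, 0, -2],
], yaw=[0, 0, 0, 0, 0, 0, 0, 0, 0, 0], jaw=[1, 1, 1, 1, 1, 1, 1, 1, 1, 1])

```text
t: 17.9
eef_pos: [670.1, 175.0, 180.2]
tcp_rot: [-0.19, 1.566, -0.089]
ft_force: [0.1, 0.3, 0.2]
opening: 0.006
```

```bash
python3 - <<'E'
from tilt import *
st=env.state();print(st['t'],st['eef_pos'],st['tcp_rot'],st['ft_force'],st['opening'],tobed(st['eef_pos']))
c=env.read_camera('wrist');cv2.imwrite('pics/b1w.png',c['frame'][:,:,::-1])
E
```

```text
17.9 [670.12346481 175.02825062 180.19648362] [-0.19044222  1.56598242 -0.08906486] [0.09509159 0.34704896 0.16810481] 0.005644140203811661 [[1.36224683e+02 6.53412016e-02 4.64033631e+01]]
```

View pics/b1w.png

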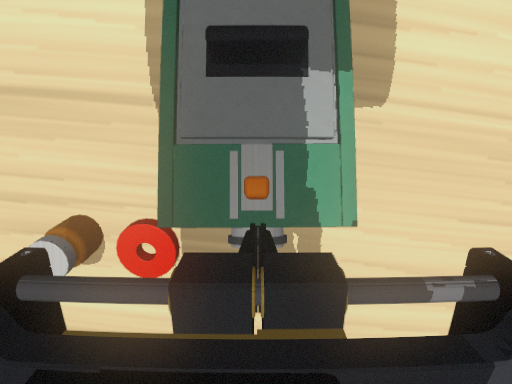

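Request:
apply_moves([
  [0, 0, -0.5],
  [0, 0, -0.95],
  [-0.19, -0.02, -1.02],
  [-0.37, -0.04, -1.09],
  [-0.56, -0.06, -1.155],
  [-0.75, -0.08, -1.22],
  [-0.94, -0.1, -1.29],
  [-1.12, -0.12, -1.36],
  [-1.12, -0.12, -1.36],
], yaw=[0, 0, 0, 0, 0, 0, 0, 0, 0], jaw=[1, 1, 1, 1, 1, 1, 1, 1, 1])

```text
t: 19.08
eef_pos: [643.1, 172.0, 143.8]
tcp_rot: [-0.129, 1.564, -0.028]
ft_force: [9.8, 0.4, 1.6]
opening: 0.004
```

```bash
python3 - <<'E'
from tilt import *
st=env.state();print(st['t'],st['eef_pos'],st['ft_force'],tobed(st['eef_pos']))
c=env.read_camera('wrist');crop(c,160,100,360,250,4,'pics/b2w.png')
crop(env.read_camera('side'),180,210,310,320,6,'pics/b2s.png')
E
```

```text
19.075 [643.12172399 172.01752304 143.833634  ] [9.81681905 0.42587325 1.55993337] [[98.2578779  -0.12066821 21.52561388]]
```

View pics/b2w.png

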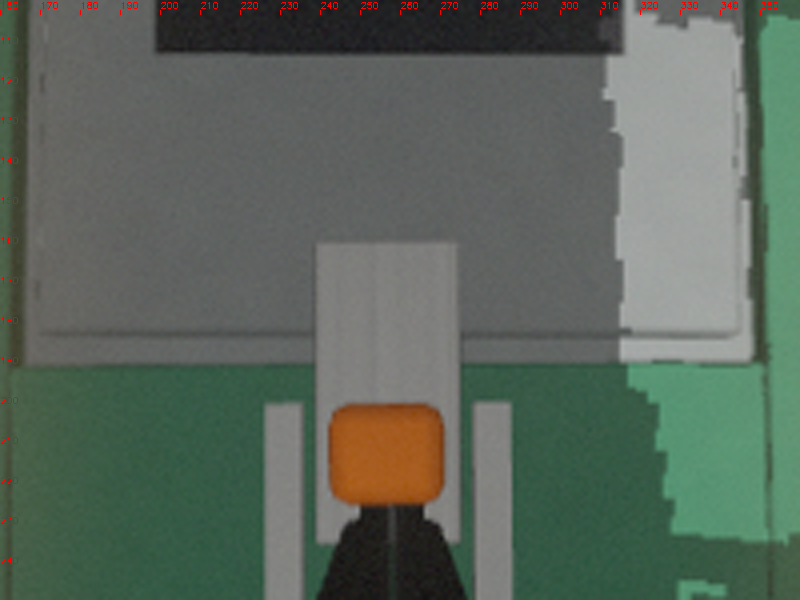

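View pics/b2s.png

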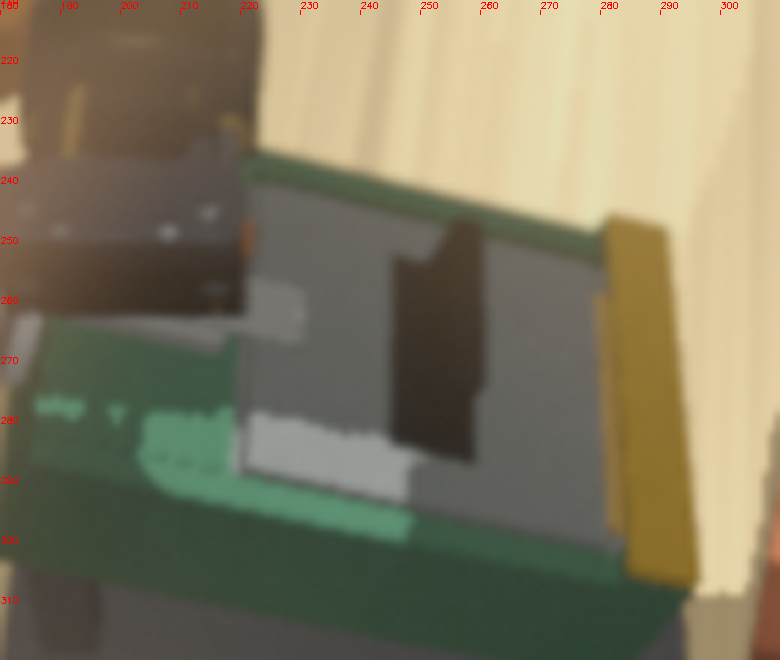

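Request:
apply_moves([
  [-0.04, 0, -0.015],
  [-0.08, -0.01, -0.03],
  [-0.08, -0.01, -0.03],
], yaw=[0, 0, 0], jaw=[1, 1, 1])

```text
t: 19.55
eef_pos: [643.2, 172.0, 144.0]
tcp_rot: [-0.04, 1.558, 0.062]
ft_force: [9.8, 2.1, 0.6]
opening: 0.002
```

```bash
python3 - <<'E'
from tilt import *
st=env.state();print(st['t'],st['eef_pos'],st['ft_force'],tobed(st['eef_pos']))
c=env.read_camera('wrist')
for b in (20,22,24): print(b,proj(c,bed(p,A([(70-b,12,13.5),(70-b,-12,13.5),(66,64,8),(105-b-7,0,46.5),(105-b+7,0,46.5)])),st).round(1).tolist())
crop(c,160,100,360,250,4,'pics/b3w.png')
E
```

```text
19.55 [643.15736074 172.0254953  144.00681229] [9.84146234 2.0747034  0.57706085] [[98.35119351 -0.11644569 21.67594226]]
20 [[275.4, 166.1], [238.8, 166.2], [352.1, 190.8], [257.0, 209.0], [257.0, 235.0]]
22 [[275.4, 163.1], [238.8, 163.2], [352.1, 190.8], [256.9, 205.3], [257.0, 231.3]]
24 [[275.4, 160.0], [238.8, 160.1], [352.1, 190.8], [256.9, 201.6], [257.0, 227.6]]
```

View pics/b3w.png

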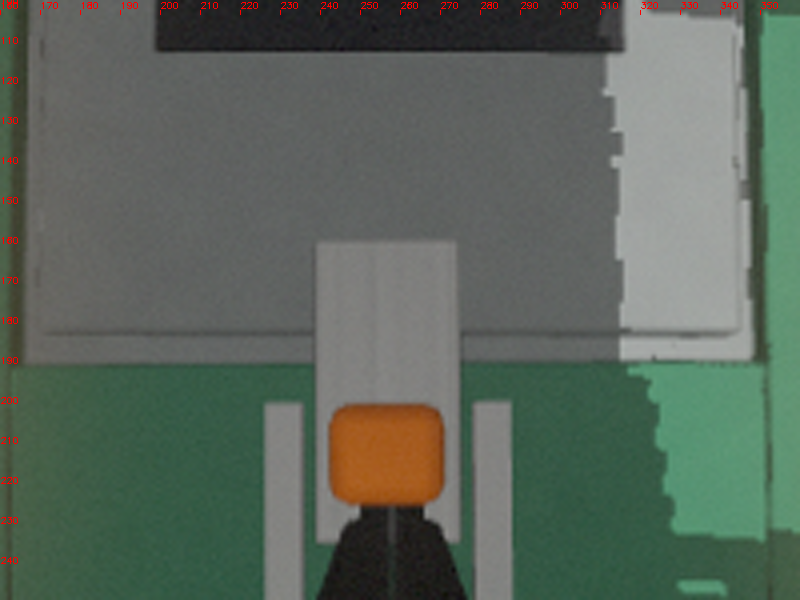

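Request:
apply_moves([
  [-0.07, -0.01, -0.03],
  [-0.14, -0.015, -0.05],
  [-0.14, -0.015, -0.05],
], yaw=[0, 0, 0], jaw=[1, 1, 1])

```text
t: 19.98
eef_pos: [642.9, 172.0, 144.1]
tcp_rot: [-0.001, 1.549, 0.1]
ft_force: [15.1, 1.5, -0.9]
opening: 0.003
```

Request:
apply_moves([
  [0.3, 0.03, 0.15],
  [0.8, 0.08, 0.4],
  [0.9, 0.1, 1.5],
  [1, 0.1, 3],
  [1.5, 0.15, 5],
  [3, 0.3, 6],
  [4, 0.4, 6],
  [4, 0.4, 6],
  [4, 0.4, 6],
], yaw=[0, 0, 0, 0, 0, 0, 0, 0, 0], jaw=[1, 1, 1, 1, 1, 1, 1, 1, 1])

```text
t: 21.1
eef_pos: [742.1, 182.0, 293.5]
tcp_rot: [-0.005, 1.551, 0.096]
ft_force: [-0.7, 0.3, -0.4]
opening: 0.004
```

```bash
python3 - <<'E'
from tilt import *
st=env.state();print(st['t'],st['eef_pos'],st['ft_force'])
c=env.read_camera('wrist');cv2.imwrite('pics/f_w.png',c['frame'][:,:,::-1])
for b in (22,24): print(b,proj(c,bed(p,A([(70-b,12,13.5),(66,64,8),(105-b-7,0,46.5),(105-b+7,0,46.5),(63,60,8),(-63,60,8)])),st).round(1).tolist())
crop(c,170,0,345,140,4,'pics/f_c.png')
s=env.read_camera('side');cv2.imwrite('pics/f_s.png',s['frame'][:,:,::-1])
E
```

```text
21.1 [742.05915952 181.96051988 293.53173758] [-0.69008485  0.2541297  -0.37585723]
22 [[268.9, 40.9], [317.8, 60.0], [257.5, 50.1], [257.5, 64.5], [314.0, 57.2], [310.9, -48.6]]
24 [[268.9, 39.1], [317.8, 60.0], [257.4, 48.1], [257.5, 62.4], [314.0, 57.2], [310.9, -48.6]]
```

View pics/f_c.png

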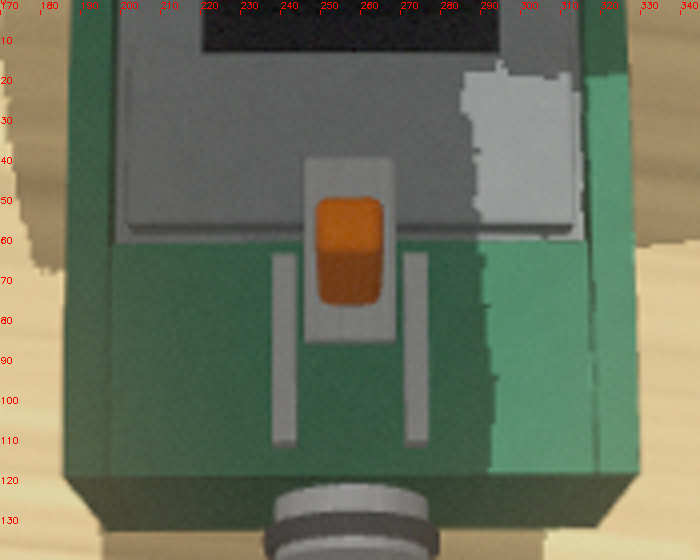

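View pics/f_s.png

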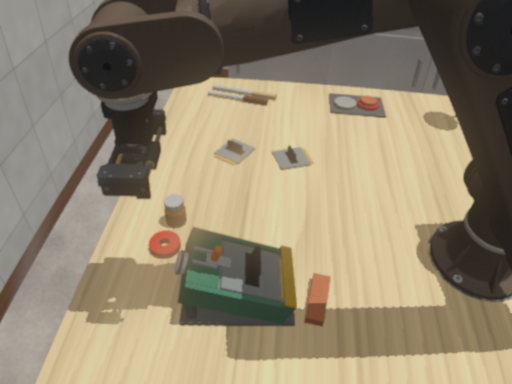

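Everything checks out: the tip is at row 39, which matches a bolt travel of 24 mm. The cover is flush, the bystanders are where they were, and the arm is clear. I'm handing the job in.

```bash
python3 -c "
from cell import env
print(env.job_done(), env.state()['t'])"
```

```text
the job is handed in; nothing more can be done
the job is handed in; nothing more can be done
```

The cover is home in its frame and locked, and I handed the job in at about 21 s of the 51 s allowed.

**What I did**
- I picked the largest of the three covers by the ends of its handle. Because the tool can't tilt, I lowered the cover's far edge onto the bolt knob, so that it turned in the grip to about 36° (16° to the frame).
- I then hooked the lip under the ledge without contact and swung the raised end down while still gripping it, until it was home.
- After letting go, I pushed the bolt across with the shut fingers and backed the arm away.

**Last checks**
- **Cover:** pressing gave about 27 N straight along the frame's normal. Its edges in the picture lie where a centrally seated cover's should.
- **Bolt:** its tip and knob match about 24 mm of travel in the picture. It did not move when pushed with 15 N.
- **Bystanders:** the stone, wheel and jar look unmoved in the side view, judged by eye. The arm touches nothing.

**Disagreements**
- The wrist camera and the fixed cameras differed by 2–3 mm sideways, and I used the wrist camera.
- A side-camera-only fit of the tilted cover was off by about 10 mm in height, so I discarded it; the tilt angle agreed.

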